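# Set a pipe against the length stop and run the vise's wing screw down on it

### The job

A white pipe lies loose in the open pipe vise, a little short of the steel length stop. With the fingertips only, push the pipe along its rests until its end is up against the stop; then turn the vise's wing screw clockwise, stroke after stroke against its wings, until the jaw is tight on the pipe and the screw will turn no further. Do not lift the pipe, leave everything else on the counter where it is, and finish with the hand clear.

Things in the scene. Friction and masses are not known exactly. Their poses are not given: they have to be found in the camera images.
- hub (a point): on the upright axis of the steel wing screw on top of the vise, 2 mm under the top of its hub (27 mm across). Two opposite flat wings, 9 mm thick, end 50 mm out; 36 mm out they span 13 mm below to 12 mm above this height. It is 204 to 211 mm above the counter at the start, 196 mm when tight. The crosshead below (126 by 34 mm) ends at 161 mm, so the wings are free all round
- wing_tip (a point): the outer end of one of the two wings, at the height of hub: 50 mm from it, level. It circles with the screw; the other wing is exactly opposite
- screw (a joint): angle of the wing screw in rad; grows as it turns clockwise seen from above (right-hand thread, 6 mm down per turn, wings and jaw together). Starts between 1.5 and 8; the jaw touches the pipe at about 15.7 and the hard stop is at 16.3. Turns loosely (0.05 N m, about 1.5 N at the wings) and stays where it is left
- jaw: the vise's upper jaw, a dark iron block with an inverted V, 60 by 50 mm, that the screw lowers on the pipe; its origin lies on the axis of a pipe that it would just touch, so it comes down to 75 mm above the counter
- pipe: white plastic pipe, 34 mm across, 300 mm long, 0.2 kg, lying level in V rests with its axis 75 mm above the counter; origin at its middle on the axis, its axis is its own y. It slides along with 1 to 3 N
- pipe_near_end (a point): centre of the pipe's free end face, the one to push (+y end), 50 to 90 mm out past the last V rest and 20 to 55 mm from its final place
- pipe_stop_end (a point): centre of the pipe's other end face (-y end), which goes against the stop
- stop_face (a point): where the pipe's axis meets the stop's flat steel face (60 mm wide, up to 110 mm above the counter), 75 mm above the counter. Its axes are those of the vise and board, all fixed: y runs along the pipe from stop to free end, z up. The screw's axis stands 150 mm along y; the last V rest, 24 mm long, is 105 mm further. The board is 18 mm thick and 150 mm wide
- coupling: to be left alone: brass straight coupling, 43 mm across and 44 mm tall, standing on the vise's board beside the pipe; origin at the centre of its underside
- elbow: to be left alone: brass elbow, two 45 mm legs, 36 mm high, lying on the counter on the robot's side of the board; origin under its corner
- tape_measure: to be left alone: black tape measure, 74 by 36 mm and 55 mm high, standing on the robot's side of the board; origin at the centre of its underside
- tee: to be left alone: white plastic tee, 80 by 64 mm and 44 mm high, lying beyond the board; origin under its middle
- tube_cutter: to be left alone: aluminium tube cutter with a black knob, about 120 mm long and 22 mm high, lying beyond the board; origin near its middle, on the counter
- wrench: to be left alone: steel spanner, 200 mm long, flat on the counter off to the right of the board; origin at its middle
- carton: to be left alone: blue carton of fittings, 100 by 140 mm and 75 mm high, off to the left of the board; origin at the centre of its underside
- screw_jar: to be left alone: jar with a black cap, 68 mm across and 85 mm tall, off to the right of the board; origin at the centre of its underside

How it is judged:
On the way, in this order (a step that is already met when the one before it is completed fails the run):
1. the pipe is pushed up against the length stop while the jaw is still clear of it (y of pipe_stop_end in the frame of stop_face below 0.003 m and value of joint screw below 15.4 rad), for 0.2 s.
2. the jaw is run down tight on the pipe (value of joint screw above 15.9 rad and contact force between jaw and pipe above 4 N), for 0.2 s.
At the end, for the whole second after the job is handed in: the pipe's end is within 3 mm of the stop's face, the jaw bears on the pipe with more than 4 N and the screw is within 0.4 rad of its hard stop (above 15.9 rad); all at rest (all of step 2 and y of pipe_stop_end in the frame of stop_face below 0.003 m and velocity of joint screw below 0.1 rad/s and linear speed of pipe below 0.01 m/s); the robot touches nothing.
It fails at once if the pipe is lifted out of its rests (an end rises more than 15 mm) (z of any of pipe_near_end, pipe_stop_end in the frame of stop_face above 0.015 m).
It fails at once if one of the other things on the counter is moved by more than 30 mm (distance of any of coupling, elbow, tape_measure, tee, tube_cutter, wrench, carton, screw_jar from where it was at the start of the episode above 0.03 m).
It fails at once if the arm or the gripper's body, instead of the fingers, presses on the pipe or the screw (contact force between the arm and pipe above 5 N or contact force between the arm and jaw above 5 N).
It also fails if it takes over 70 s, if anything falls off the work surface, if the arm or the gripper's body presses on something with over 40 N, if the wrist force passes 120 N, or if a joint passes its speed limit or range.

### The arm

A 7-joint arm with a two-finger parallel gripper is mounted at the origin on the work surface. World frame = base frame: x ahead of the robot, y to its left, z up, the work surface at z = 0. Lengths are in m, angles in rad, forces in N, time in s.
With the tool pointing down it reaches from about 0.425 to 0.925 m from the base axis. Payload 6.8 kg.
Tool frame: the origin (TCP) lies midway between the tips of the shut fingers; the grasp point (between the pads) lies 19 mm behind it (arm.hold_point_z is the distance from the TCP to the grasp point, in m); z points along the fingers, y is the line along which they close (so a half turn about z gives the same grasp; the last joint's range is limited). The gripper opens to 85 mm and grips with 20 to 120 N. Pads are 22 mm wide; open, the fingers measure 114 mm over their backs; the gripper's body (76 mm by 85 mm) begins 54 mm behind the grasp point. The pads swing forward as they close: fully open they stand 13 mm farther back than shut.
Start: joints at [-1.343, 0.477, 0.022, 1.555, -0.011, 1.109, -0.083], TCP at [0.222, 0.637, 0.231] pointing down, gripper open.
Joint ranges: [-2.96, 2.96], [-0.34, 2.1], [-1.41, 1.46], [0.24, 2.44], [-1.37, 4.51], [0.17, 1.92], [-2.96, 2.96]. Speed limits (rad/s): [2.39, 2.39, 3.14, 3.14, 3.14, 3.14, 3.14].

### API

Orientations are given as a unit quaternion [x, y, z, w].
In Python, from cell import read_state, cams, job, arm gives the robot as it stands.
- The arm moves only by the tool move_arm, never from a script. Its arguments are lists of equal length, an entry for each row: "linear": the shift along the world's x, y, z normalised to -1 to 1, where 1 is 120 mm, a list of three; "twist": the turn, a rotation vector about the world's x, y, z normalised to -1 to 1, where 1 is 90 degrees, a list of three; "hand": the finger opening in mm, from 0 to 85.4. In form: {"linear": [[dx, dy, dz], ...], "twist": [[rx, ry, rz], ...], "hand": [hand, ...]}. A call has 1 to 8 rows; each row is the pose to reach, as a shift and turn from the pose commanded when the call began; what a row does not reach only later rows make up. A row lasts 1/12 s, in which the tool goes at most 41.7 mm and 7.16 degrees, less where a joint would pass 70% of its speed; a pose out of reach is approached as far as the arm can. A call with a number of a shift or a turn outside -1 to 1 is refused whole. A call with a gripper value outside its range is refused whole. The fingers move at their own pace and stop on an object; "grip_force" is the grip in N (left out, the last holds). Time passes only in rows, so rows that repeat a pose let the fingers close. It gives the time, the measured TCP pose, the force, the opening and the grip force at its end, in the units of the state.
- read_state(): the state, without advancing time (a new reading comes with each control period).
- cams.get_image(name): name is "side" or "top" or "wrist"; returns a dict with "frame" (480x640x3 uint8, red, green, blue), "camera_matrix" (3x3 intrinsics, pixels), "R" (3x3) and "t" (3): a world point X has camera coordinates R X + t; the wrist camera has in their place "T_tool_cam" (4x4, takes a point from camera to tool coordinates, whose origin is the TCP and whose axes are the flange's). Camera axes: x right, y down, z forward; pixel columns grow to the right and rows downward; lengths in m; the calibration is good to about 2 mm. A picture is of the moment at which its call begins: read the wrist's pose just before it. There is no depth.
- job.hand_in(): hands the job in; it is judged then, once.
The state is a dict: "clock": time; "joints": joint angles; "joint_vel": joint speeds; "joint_torque": joint torques, N m; "ee_pos": TCP position; "tool_rot": TCP orientation; "contact_force": force on the tool from outside, world axes, zero at the start; "torque": the same for the moment, N m; "width": opening from 0.0 (shut) to 1.0 (fully open); "grasp_force": force on a finger pad.
Only numpy, scipy, OpenCV 4.12 (cv2) and the standard library are available. Lean on these libraries where they do the work, as an engineer would, in place of code of your own. Each camera call takes 0.05 s, during which the arm holds its last target. There are 200 camera calls.

## Working session

There is one attempt and no reset: what is moved stays moved. The work goes in short steps, Python scripts to look and compute and a tool call to move; the robot and the scene stay as the last step left them, time stands still between calls to the robot, and variables do not carry over. Pictures are saved under pics/ and viewed, at most 12 in all, crops included, and the job is handed in when it is done.

Besides the shell and the picture viewer there is one more tool, called after ">>>" as name(argument=value, ...) on one line, values as JSON. move_arm: Moves the arm, as the interface text tells. Scaled input: -1 to 1 covers 120 mm each way for a shift and 90 degrees each way for a turn. Its arguments: {"type":"object","properties":{"linear":{"type":"array","items":{"type":"array","items":{"type":"number","minimum":-1,"maximum":1}}},"twist":{"type":"array","items":{"type":"array","items":{"type":"number","minimum":-1,"maximum":1}}},"hand":{"type":"array","items":{"type":"number"}},"grip_force":{"type":"number"}},"required":["linear","twist","hand"]}

```bash
mkdir -p pics
cat > h.py <<'E'
import numpy as np, cv2, json
from cell import read_state, cams, job, arm
def grab(n,f):
    s=read_state(); im=cams.get_image(n); cv2.imwrite(f'pics/{f}.png',cv2.cvtColor(im['frame'],cv2.COLOR_RGB2BGR))
    d={k:np.asarray(v).tolist() for k,v in im.items() if k!='frame'}; d['s']={k:np.asarray(v).tolist() for k,v in s.items()}
    json.dump(d,open(f'pics/{f}.json','w')); return d
def ray(d,u,v):
    K=np.array(d['camera_matrix']);R=np.array(d['R']);t=np.array(d['t'])
    return -R.T@t, R.T@np.linalg.solve(K,[u,v,1])
def onz(d,u,v,z):
    o,r=ray(d,u,v); return o+r*(z-o[2])/r[2]
def px(d,X):
    p=np.array(d['camera_matrix'])@(np.array(d['R'])@np.array(X)+np.array(d['t'])); return p[:2]/p[2]
E
python3 -c "
from h import *
for n in ('top','side'):
    d=grab(n,n+'0'); print(n,ray(d,320,240))
print(d['s'])"
```

```text
top (array([4.28040057e-01, 2.03001974e-04, 1.11720175e+00]), array([ 0.13742546, -0.00763134, -0.9906308 ]))
side (array([0.49353438, 0.95666015, 0.7546797 ]), array([ 0.08682659, -0.8408829 , -0.53424286]))
{'clock': 0.05, 'joints': [-1.3431109918404889, 0.47775121292890177, 0.02231524823330548, 1.5564576810234605, -0.011492446054707504, 1.1092924695434505, -0.08310287843574075], 'joint_vel': [0.0005358490181840938, 0.00010835272589911527, -0.0001034909117725892, -0.0007148844400800234, 4.537350501724532e-05, 0.00017048432895554427, 0.0018502699279962713], 'joint_torque': [0.003498844525893219, -59.829161167144775, 1.615062989294529, -28.2248193025589, 0.012836523237638175, 0.00526696618180722, 3.3545733231221675e-05], 'ee_pos': [0.22222652115601563, 0.6367433131224661, 0.23035538961301832], 'tool_rot': [0.1670833696157742, 0.9859423688582869, -0.0008862719998786919, -8.608072193380332e-05], 'contact_force': [-0.7095205185213949, -0.09529770841623193, 0.5456849160958409], 'torque': [-0.0670463955301334, 0.03006238231054515, 0.002991481757017375], 'grasp_force': 0.0, 'width': 1.000086899139779}
```

View pics/top0.png

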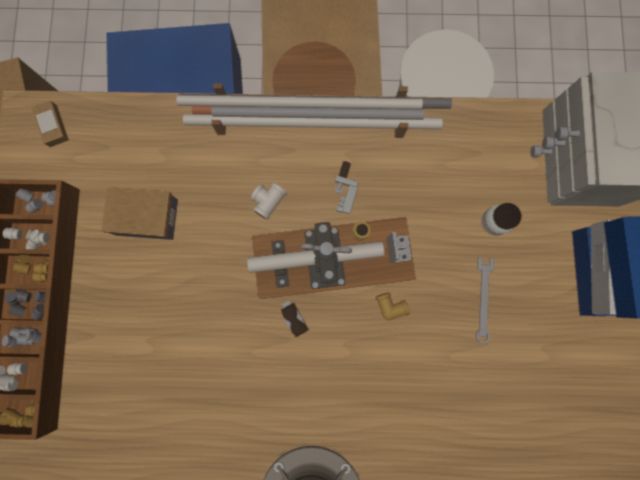

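View pics/side0.png

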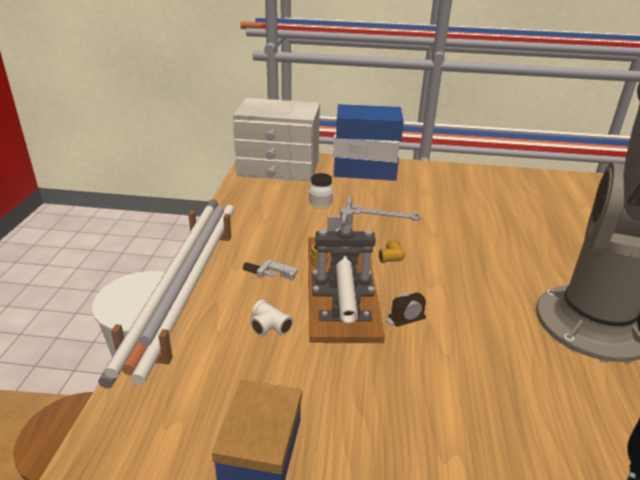

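Top: the pipe runs from (249,264), its free end on the left, to (384,252), with the stop at about (391,249). The hub is at about (326,248) and the wings run nearly along the pipe. I'll zoom in for finer pixel positions.

```bash
python3 -c "
from h import *
a=cv2.imread('pics/top0.png')[205:305,240:420]; b=cv2.imread('pics/side0.png')[190:350,290:400]
cv2.imwrite('pics/z0.png',np.vstack([cv2.resize(a,(720,400),interpolation=cv2.INTER_CUBIC)]))
cv2.imwrite('pics/z1.png',cv2.resize(b,None,fx=3.7,fy=3.7,interpolation=cv2.INTER_CUBIC))
d=json.load(open('pics/top0.json'))
print(onz(d,326,248,.21),onz(d,249,264,.085),onz(d,384,252,.085),onz(d,391,249,.1))
for c in [(253,233),(407,219),(415,280),(260,297)]: print(onz(d,*c,.018))
"
```

```text
[ 0.53841376 -0.01869862  0.21      ] [0.51508653 0.14763644 0.085     ] [ 0.54705202 -0.14935925  0.085     ] [ 0.55216615 -0.16242459  0.1       ]
[0.59439413 0.15055492 0.018     ]
[ 0.63454894 -0.21384587  0.018     ]
[ 0.4904966  -0.23097547  0.018     ]
[0.44451387 0.12872311 0.018     ]
```

View pics/z0.png

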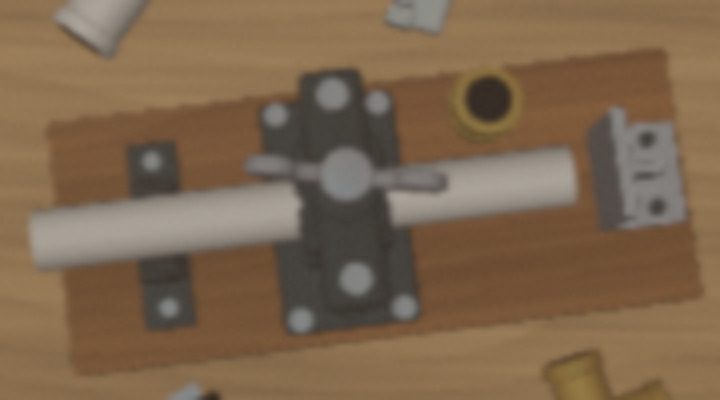

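View pics/z1.png

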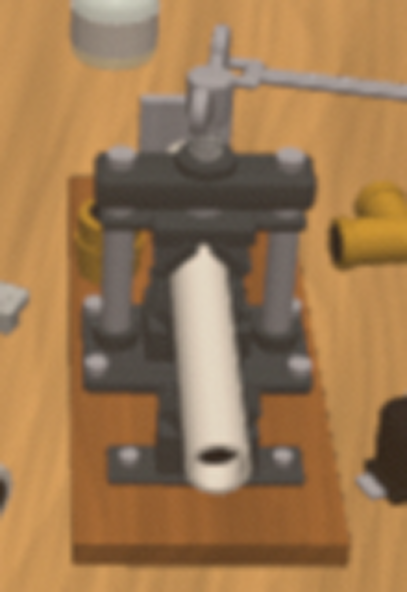

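Zoomed top: hub (326.3,248.5), wing tips (302,245.8) and (351.3,250.5), near end about (248.3,265). Zoomed side: hub top (346.5,210.5), near-end bore (348.6,313.5). Next I'll triangulate these.

```bash
cat > t.py <<'E'
from h import *
t=json.load(open('pics/top0.json'));s=json.load(open('pics/side0.json'))
def tri(a,b):
    (o1,r1),(o2,r2)=ray(t,*a),ray(s,*b)
    k=np.linalg.lstsq(np.c_[r1,-r2],o2-o1,rcond=None)[0]; p,q=o1+k[0]*r1,o2+k[1]*r2
    return (p+q)/2,np.linalg.norm(p-q)
print('hub',tri((326.3,248.5),(346.5,210.5)))
for c in [(302,245.8),(351.3,250.5)]: print('wing',onz(t,*c,.207))
print('near top',onz(t,248.3,265,.09), 'side',onz(s,348.6,313.5,.075),'stopend top',onz(t,383.8,249,.09),'stop face top edge',onz(t,240+600/4,205+175/4,.1), onz(t,240+625/4,205+165/4,.11))
E
python3 t.py
```

```text
hub (array([ 0.53953217, -0.01931547,  0.21117216]), np.float64(0.004422988270382976))
wing [0.5422531  0.02811326 0.207     ]
wing [ 0.53476902 -0.06808057  0.207     ]
near top [0.51244339 0.14837199 0.09      ] side [0.51778102 0.14130381 0.075     ] stopend top [ 0.55310001 -0.14821663  0.09      ] stop face top edge [ 0.55267462 -0.16025347  0.1       ] [ 0.55712219 -0.17216691  0.11      ]
```

>>> move_arm(linear=[[0.1, -0.2, 0.1], [0.3, -0.4, 0.3], [0.5, -0.6, 0.5], [0.7, -0.8, 0.5], [0.8, -1, 0.5], [0.8, -1, 0.5]], twist=[[0, 0, 0.05], [0, 0, 0.1], [0, 0, 0.15], [0, 0, 0.2], [0, 0, 0.28], [0, 0, 0.28]], hand=[0, 0, 0, 0, 0, 0])

```text
clock: 0.6
ee_pos: [0.3239, 0.5115, 0.2917]
tool_rot: [-0.051, 0.999, -0.001, 0.001]
contact_force: [1.0, -0.4, -0.2]
width: 0.144
grasp_force: 0.0
```

>>> move_arm(linear=[[0.2, -0.3, 0], [0.4, -0.6, 0], [0.6, -0.9, 0], [0.7, -1, 0], [0.7, -1, 0]], twist=[[0, 0, 0], [0, 0, 0], [0, 0, 0], [0, 0, 0], [0, 0, 0]], hand=[0, 0, 0, 0, 0])

```text
clock: 1.02
ee_pos: [0.4067, 0.3918, 0.2911]
tool_rot: [-0.047, 0.999, -0.001, 0.001]
contact_force: [0.7, -1.1, -0.2]
width: -0.001
grasp_force: 0.0
```

>>> move_arm(linear=[[0.2, -0.3, 0], [0.5, -0.6, 0], [0.7, -0.9, 0], [0.9, -1, 0], [0.9, -1, 0]], twist=[[0, 0, 0], [0, 0, 0], [0, 0, 0], [0, 0, 0], [0, 0, 0]], hand=[0, 0, 0, 0, 0])

```text
clock: 1.43
ee_pos: [0.5159, 0.2705, 0.2911]
tool_rot: [-0.046, 0.999, -0.002, 0.001]
contact_force: [1.6, -0.2, 1.7]
width: -0.0
grasp_force: 0.0
```

>>> move_arm(linear=[[0, -0.2, 0], [0, -0.5, -0.1], [0, -0.6, -0.3], [0, -0.6, -0.6], [0, -0.6, -0.9], [0, -0.6, -1], [0, -0.6, -1]], twist=[[0, 0, 0], [0, 0, 0], [0, 0, 0], [0, 0, 0], [0, 0, 0], [0, 0, 0], [0, 0, 0]], hand=[0, 0, 0, 0, 0, 0, 0])

```text
clock: 2.02
ee_pos: [0.5074, 0.2052, 0.1674]
tool_rot: [-0.052, 0.999, -0.001, -0.004]
contact_force: [-0.4, -0.7, 0.1]
width: -0.0
grasp_force: 0.0
```

>>> move_arm(linear=[[0, 0, -0.3], [0, 0, -0.6], [0, 0, -0.9], [0, 0, -0.9]], twist=[[0, 0, 0], [0, 0, 0], [0, 0, 0], [0, 0, 0]], hand=[0, 0, 0, 0])

```text
clock: 2.35
ee_pos: [0.5067, 0.2049, 0.0585]
tool_rot: [-0.052, 0.999, -0.002, -0.004]
contact_force: [-1.8, -0.3, -0.4]
width: 0.0
grasp_force: 0.0
```

```bash
python3 -c "
from h import *
d=grab('side','side1'); print(d['s']['ee_pos'])
d=grab('top','top1')
a=cv2.imread('pics/top1.png')[205:305,210:420]; b=cv2.imread('pics/side1.png')[180:360,270:420]
cv2.imwrite('pics/z2.png',np.hstack([cv2.resize(a,(480,229),interpolation=cv2.INTER_CUBIC),cv2.resize(b,(191,229),interpolation=cv2.INTER_CUBIC)]))
"
```

```text
[0.5067098106752623, 0.20490013805438734, 0.058507508806323216]
```

View pics/z2.png

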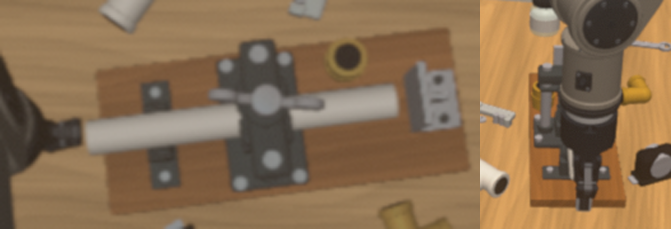

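>>> move_arm(linear=[[0, -0.1, 0], [0.01, -0.2, 0], [0.02, -0.3, 0], [0.03, -0.35, 0], [0.03, -0.39, 0], [0.03, -0.42, 0], [0.03, -0.42, 0]], twist=[[0, 0, 0], [0, 0, 0], [0, 0, 0], [0, 0, 0], [0, 0, 0], [0, 0, 0], [0, 0, 0]], hand=[0, 0, 0, 0, 0, 0, 0])

```text
clock: 3.03
ee_pos: [0.5149, 0.1548, 0.0641]
tool_rot: [-0.052, 0.999, 0.0, 0.001]
contact_force: [0.5, -0.1, 1.5]
width: 0.002
grasp_force: 0.3
```

>>> move_arm(linear=[[0.0, -0.02, 0], [0.0, -0.04, 0], [0.01, -0.06, 0], [0.01, -0.08, 0], [0.01, -0.08, 0]], twist=[[0, 0, 0], [0, 0, 0], [0, 0, 0], [0, 0, 0], [0, 0, 0]], hand=[0, 0, 0, 0, 0])

```text
clock: 3.45
ee_pos: [0.5152, 0.1449, 0.0632]
tool_rot: [-0.052, 0.999, -0.0, -0.0]
contact_force: [0.7, 3.4, 2.1]
width: -0.003
grasp_force: 1.3
```

>>> move_arm(linear=[[0.0, -0.02, 0], [0.0, -0.04, 0], [0.01, -0.06, 0], [0.01, -0.08, 0], [0.01, -0.08, 0]], twist=[[0, 0, 0], [0, 0, 0], [0, 0, 0], [0, 0, 0], [0, 0, 0]], hand=[0, 0, 0, 0, 0])

```text
clock: 3.87
ee_pos: [0.5154, 0.1412, 0.0634]
tool_rot: [-0.054, 0.999, 0.003, -0.0]
contact_force: [-3.8, 17.1, -0.0]
width: -0.0
grasp_force: 8.8
```

```bash
python3 -c "
from h import *
d=grab('top','top2'); print(d['s']['ee_pos'],d['s']['contact_force'])
a=cv2.imread('pics/top2.png')[205:305,210:420]
cv2.imwrite('pics/z3.png',cv2.resize(a,None,fx=3.5,fy=3.5,interpolation=cv2.INTER_CUBIC))
"
```

```text
[0.5154013564966934, 0.14124585335755094, 0.06337002242191747] [-3.783046856233406, 17.074891901143367, -0.005430472316649393]
```

View pics/z3.png

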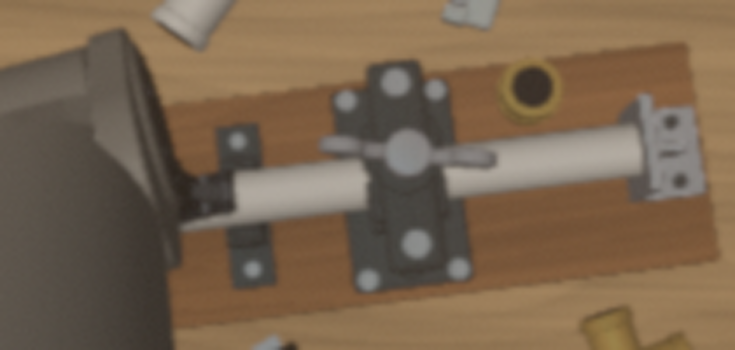

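```bash
python3 -c "
from h import *
d=json.load(open('pics/top2.json'));Z=lambda X:((px(d,X)-[210,205])*3.5).round()
x,y,z=d['s']['ee_pos']
for dz in (0,.03,.073): print(Z([x,y+.0145,z+dz]),Z([x,y-.0145,z+dz]))
print('near end pred',Z([.522,.130,.09]),'stop end',onz(d,210+638/3.5,205+148/3.5,.09))
d=grab('wrist','w1'); print(d['T_tool_cam'])
"
```

```text
[129. 209.] [174. 210.]
[122. 205.] [168. 205.]
[111. 198.] [159. 199.]
near end pred [164. 195.] stop end [ 0.55723288 -0.16686738  0.09      ]
[[0.001360146627499817, -0.9585984303336654, -0.28475814187303494, 0.07119390632279493], [0.9999984237584946, 0.000978850191457833, 0.0014813280622717636, 7.66118531073251e-05], [-0.0011412631936112765, -0.2847597078488008, 0.9585982507308198, -0.14217786195847568], [0.0, 0.0, 0.0, 1.0]]
```

View pics/w1.png

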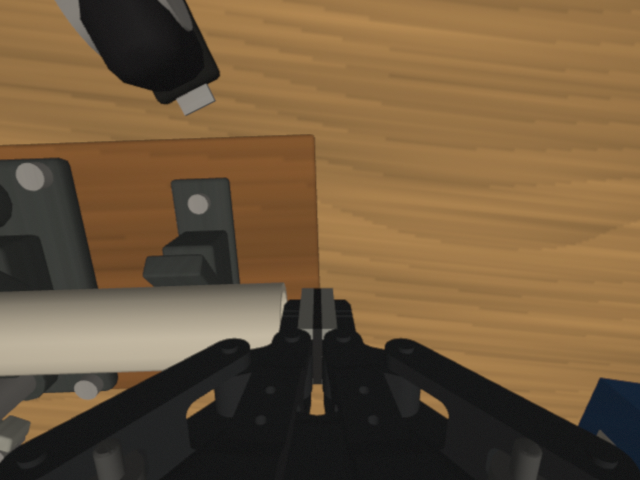

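The pipe end meets the stop (638,148 in the zoom; reaction 17 N). The wrist view shows the fingertip against the end face at (300,310). Next: back off, rise, and go to the wing screw.

>>> move_arm(linear=[[0, 0.1, 0], [0, 0.25, 0], [0, 0.25, 0.3], [0, 0.25, 0.6], [0, 0.25, 0.9], [0, 0.25, 1], [0, 0.25, 1]], twist=[[0, 0, 0], [0, 0, 0], [0, 0, 0], [0, 0, 0], [0, 0, 0], [0, 0, 0], [0, 0, 0]], hand=[0, 0, 0, 0, 0, 0, 0])

```text
clock: 4.55
ee_pos: [0.5182, 0.1649, 0.1865]
tool_rot: [-0.051, 0.999, 0.0, 0.002]
contact_force: [0.2, -0.0, -0.7]
width: -0.002
grasp_force: 0.0
```

>>> move_arm(linear=[[0, 0, 0.3], [0, 0, 0.6], [0, 0, 0.8], [-0.05, -0.3, 0.8], [-0.1, -0.6, 0.8], [-0.1, -0.9, 0.8], [-0.1, -1, 0.8], [-0.1, -1, 0.8]], twist=[[0, 0, 0], [0, 0, 0], [0, 0, 0], [0, 0, 0], [0, 0, 0], [0, 0, 0], [0, 0, 0], [0, 0, 0]], hand=[0, 0, 0, 0, 0, 0, 0, 0])

```text
clock: 5.22
ee_pos: [0.5033, 0.0403, 0.278]
tool_rot: [-0.048, 0.999, -0.001, -0.001]
contact_force: [0.1, -0.0, -0.7]
width: 0.005
grasp_force: 0.0
```

>>> move_arm(linear=[[0, -0.3, 0], [0, -0.5, 0], [0, -0.5, 0], [0, -0.5, -0.3], [0, -0.5, -0.6], [0, -0.5, -0.8], [0, -0.5, -0.8]], twist=[[0, 0, 0], [0, 0, 0], [0, 0, 0], [0, 0, 0], [0, 0, 0], [0, 0, 0], [0, 0, 0]], hand=[0, 0, 0, 0, 0, 0, 0])

```text
clock: 5.8
ee_pos: [0.5002, -0.0135, 0.1778]
tool_rot: [-0.053, 0.999, -0.001, -0.006]
contact_force: [-2.0, 0.5, -1.0]
width: -0.002
grasp_force: 0.0
```

```bash
python3 -c "
from h import *
d=grab('side','side3'); p=d['s']['ee_pos'];print(p,d['s']['contact_force'])
c=np.array([.539,-.0195])
a0=np.arctan2(p[1]+.0195,p[0]-.539)
print(np.degrees(a0),np.hypot(*(np.array(p[:2])-c)))
for k in range(0,25): 
  a=np.pi-np.radians(15*k); print(k,((.037*np.array([np.cos(a),np.sin(a)])-[-.037,0])/.12).round(3).tolist())
b=cv2.imread('pics/side3.png')[130:330,250:450]; cv2.imwrite('pics/z4.png',cv2.resize(b,None,fx=2.5,fy=2.5,interpolation=cv2.INTER_CUBIC))
"
```

```text
[0.5002011448852194, -0.0134543594099167, 0.17775996470965127] [-2.01934831834816, 0.5117284409325558, -0.9846984566988976]
171.1433881467077 0.039267046341203246
0 [0.0, 0.0]
1 [0.011, 0.08]
2 [0.041, 0.154]
3 [0.09, 0.218]
4 [0.154, 0.267]
5 [0.229, 0.298]
6 [0.308, 0.308]
7 [0.388, 0.298]
8 [0.462, 0.267]
9 [0.526, 0.218]
10 [0.575, 0.154]
11 [0.606, 0.08]
12 [0.617, 0.0]
13 [0.606, -0.08]
14 [0.575, -0.154]
15 [0.526, -0.218]
16 [0.463, -0.267]
17 [0.388, -0.298]
18 [0.308, -0.308]
19 [0.229, -0.298]
20 [0.154, -0.267]
21 [0.09, -0.218]
22 [0.041, -0.154]
23 [0.011, -0.08]
24 [0.0, -0.0]
```

View pics/z4.png

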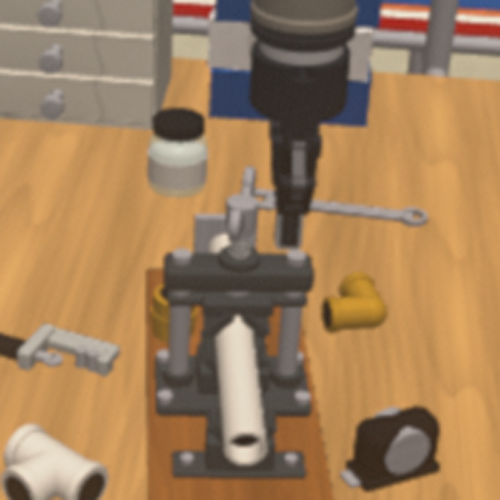

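The closed fingertip stands beside the hub, at (287,240) in the crop, at wing height and clear of everything. Now I'll orbit it clockwise.

>>> move_arm(linear=[[0.011, 0.08, 0], [0.041, 0.154, 0], [0.09, 0.218, 0], [0.154, 0.267, 0], [0.229, 0.298, 0], [0.308, 0.308, 0], [0.308, 0.308, 0]], twist=[[0, 0, 0], [0, 0, 0], [0, 0, 0], [0, 0, 0], [0, 0, 0], [0, 0, 0], [0, 0, 0]], hand=[0, 0, 0, 0, 0, 0, 0])

```text
clock: 6.43
ee_pos: [0.5438, 0.0233, 0.1838]
tool_rot: [-0.052, 0.999, 0.0, 0.001]
contact_force: [1.2, 1.3, 3.2]
width: -0.003
grasp_force: 0.4
```

>>> move_arm(linear=[[0.04, -0.06, 0], [0.11, -0.09, 0], [0.18, -0.14, 0], [0.23, -0.2, 0], [0.26, -0.28, 0], [0.27, -0.36, 0], [0.27, -0.36, 0]], twist=[[0, 0, 0], [0, 0, 0], [0, 0, 0], [0, 0, 0], [0, 0, 0], [0, 0, 0], [0, 0, 0]], hand=[0, 0, 0, 0, 0, 0, 0])

```text
clock: 7.02
ee_pos: [0.5745, -0.0242, 0.1834]
tool_rot: [-0.05, 0.999, -0.001, 0.001]
contact_force: [0.6, 0.4, -0.1]
width: -0.0
grasp_force: 0.2
```

```bash
python3 -c "
from h import *
d=grab('wrist','w2'); s=d['s'];print(s['ee_pos'],s['contact_force'])
"
```

```text
[0.5744825060601257, -0.02416230899902046, 0.18341603810141918] [0.5854130707013974, 0.4203391117888061, -0.13972725039404946]
```

View pics/w2.png

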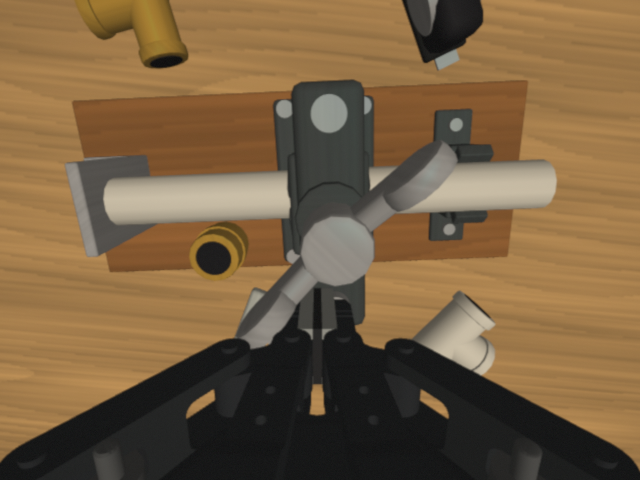

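The wrist view shows the wing pushed round to about (255,335) ahead of the finger, with the hub at (337,248). That is about 130° turned so far; the screw had at least 475° left at the start, so another half turn is safe.

>>> move_arm(linear=[[-0.02, -0.14, 0], [-0.1, -0.23, 0], [-0.21, -0.285, 0], [-0.325, -0.293, 0], [-0.44, -0.254, 0], [-0.53, -0.177, 0], [-0.585, -0.067, 0], [-0.595, 0.05, 0]], twist=[[0, 0, 0], [0, 0, 0], [0, 0, 0], [0, 0, 0], [0, 0, 0], [0, 0, 0], [0, 0, 0], [0, 0, 0]], hand=[0, 0, 0, 0, 0, 0, 0, 0])

```text
clock: 7.73
ee_pos: [0.5006, -0.0169, 0.1836]
tool_rot: [-0.05, 0.999, -0.001, -0.0]
contact_force: [0.6, -2.2, 0.2]
width: 0.002
grasp_force: 1.1
```

>>> move_arm(linear=[[0.013, 0.06, 0], [0.04, 0.118, 0], [0.074, 0.166, 0], [0.117, 0.207, 0], [0.17, 0.239, 0], [0.227, 0.261, 0], [0.227, 0.261, 0]], twist=[[0, 0, 0], [0, 0, 0], [0, 0, 0], [0, 0, 0], [0, 0, 0], [0, 0, 0], [0, 0, 0]], hand=[0, 0, 0, 0, 0, 0, 0])

```text
clock: 8.32
ee_pos: [0.5313, 0.0176, 0.1832]
tool_rot: [-0.052, 0.999, 0.0, 0.0]
contact_force: [0.1, -0.7, -1.1]
width: 0.003
grasp_force: 0.0
```

```bash
python3 -c "
from h import *
d=grab('wrist','w3'); s=d['s'];print(s['ee_pos'],s['contact_force'])
d=grab('side','side4')
a=cv2.imread('pics/side0.png')[190:290,300:400];b=cv2.imread('pics/side4.png')[190:290,300:400];w=cv2.resize(cv2.imread('pics/w3.png')[40:440,100:500],(300,300))
f=lambda i:cv2.resize(i,(250,300),interpolation=cv2.INTER_CUBIC)
cv2.imwrite('pics/z5.png',np.hstack([f(a),f(b),w]))
"
```

```text
[0.5312890193271546, 0.01763630903962217, 0.18320736554999978] [0.10841968351201434, -0.6546348323068607, -1.1242332772436685]
```

View pics/z5.png

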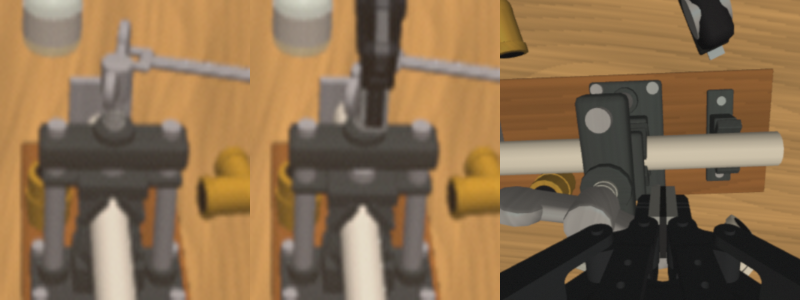

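The screw follows and the jaw is lower. The free wing is at (510,205) in the wrist crop, about one full turn so far. I'll continue in monitored strokes.

>>> move_arm(linear=[[0.058, 0.01, 0], [0.117, 0.008, 0], [0.18, -0.006, 0], [0.234, -0.031, 0], [0.283, -0.065, 0], [0.323, -0.108, 0], [0.358, -0.163, 0], [0.378, -0.218, 0]], twist=[[0, 0, 0], [0, 0, 0], [0, 0, 0], [0, 0, 0], [0, 0, 0], [0, 0, 0], [0, 0, 0], [0, 0, 0]], hand=[0, 0, 0, 0, 0, 0, 0, 0])

```text
clock: 9.08
ee_pos: [0.5758, -0.0097, 0.1833]
tool_rot: [-0.052, 0.999, 0.0, 0.0]
contact_force: [-2.0, 2.3, -1.0]
width: 0.0
grasp_force: 1.1
```

>>> move_arm(linear=[[0.01, -0.058, 0], [0.008, -0.117, 0], [-0.006, -0.18, 0], [-0.031, -0.234, 0], [-0.065, -0.283, 0]], twist=[[0, 0, 0], [0, 0, 0], [0, 0, 0], [0, 0, 0], [0, 0, 0]], hand=[0, 0, 0, 0, 0])

```text
clock: 9.5
ee_pos: [0.5672, -0.0443, 0.1835]
tool_rot: [-0.052, 0.999, -0.0, 0.001]
contact_force: [2.3, 1.3, -1.0]
width: -0.002
grasp_force: 0.9
```

>>> move_arm(linear=[[-0.043, -0.04, 0], [-0.098, -0.075, 0], [-0.153, -0.095, 0], [-0.211, -0.105, 0], [-0.27, -0.103, 0]], twist=[[0, 0, 0], [0, 0, 0], [0, 0, 0], [0, 0, 0], [0, 0, 0]], hand=[0, 0, 0, 0, 0])

```text
clock: 9.92
ee_pos: [0.5346, -0.0563, 0.1836]
tool_rot: [-0.052, 0.999, -0.0, 0.001]
contact_force: [3.7, 0.2, 0.4]
width: 0.001
grasp_force: 1.3
```

>>> move_arm(linear=[[-0.063, 0.014, 0], [-0.117, 0.039, 0], [-0.166, 0.073, 0], [-0.206, 0.116, 0], [-0.241, 0.171, 0], [-0.261, 0.226, 0]], twist=[[0, 0, 0], [0, 0, 0], [0, 0, 0], [0, 0, 0], [0, 0, 0], [0, 0, 0]], hand=[0, 0, 0, 0, 0, 0])

```text
clock: 10.42
ee_pos: [0.5024, -0.0282, 0.1831]
tool_rot: [-0.052, 0.999, -0.0, -0.001]
contact_force: [-0.0, -1.7, 0.1]
width: 0.006
grasp_force: 1.0
```

Q4 from -165° to 105°, in two parts.

>>> move_arm(linear=[[-0.01, 0.058, 0], [-0.008, 0.117, 0], [0.006, 0.18, 0], [0.031, 0.234, 0], [0.065, 0.283, 0]], twist=[[0, 0, 0], [0, 0, 0], [0, 0, 0], [0, 0, 0], [0, 0, 0]], hand=[0, 0, 0, 0, 0])

```text
clock: 10.83
ee_pos: [0.5111, 0.0065, 0.1831]
tool_rot: [-0.052, 0.999, 0.0, -0.001]
contact_force: [-1.0, -1.4, -0.3]
width: -0.001
grasp_force: 0.8
```

>>> move_arm(linear=[[0.043, 0.04, 0], [0.098, 0.075, 0], [0.153, 0.095, 0], [0.211, 0.105, 0], [0.27, 0.103, 0]], twist=[[0, 0, 0], [0, 0, 0], [0, 0, 0], [0, 0, 0], [0, 0, 0]], hand=[0, 0, 0, 0, 0])

```text
clock: 11.25
ee_pos: [0.5441, 0.0183, 0.1831]
tool_rot: [-0.052, 0.999, 0.0, -0.001]
contact_force: [-3.5, -0.3, 0.5]
width: 0.001
grasp_force: 1.2
```

>>> move_arm(linear=[[0.063, -0.014, 0], [0.117, -0.039, 0], [0.166, -0.073, 0], [0.206, -0.116, 0], [0.241, -0.171, 0]], twist=[[0, 0, 0], [0, 0, 0], [0, 0, 0], [0, 0, 0], [0, 0, 0]], hand=[0, 0, 0, 0, 0])

```text
clock: 11.67
ee_pos: [0.5734, -0.0028, 0.1834]
tool_rot: [-0.052, 0.999, 0.0, 0.0]
contact_force: [-2.4, 3.5, -0.3]
width: -0.005
grasp_force: 1.5
```

>>> move_arm(linear=[[0.02, -0.055, 0], [0.03, -0.113, 0], [0.028, -0.172, 0], [0.014, -0.235, 0], [-0.011, -0.289, 0]], twist=[[0, 0, 0], [0, 0, 0], [0, 0, 0], [0, 0, 0], [0, 0, 0]], hand=[0, 0, 0, 0, 0])

```text
clock: 12.08
ee_pos: [0.5757, -0.0196, 0.1839]
tool_rot: [-0.058, 0.998, 0.01, 0.005]
contact_force: [16.0, 55.3, -11.9]
width: 0.001
grasp_force: 28.3
```

The force jumped to 55 N with the finger stopped short. By count that is about 14.6 rad turned, so the screw is at its hard stop. I'll hold briefly, then back off and rise.

>>> move_arm(linear=[[0, 0, 0], [0, 0, 0], [0, 0, 0]], twist=[[0, 0, 0], [0, 0, 0], [0, 0, 0]], hand=[0, 0, 0])

```text
clock: 12.33
ee_pos: [0.5759, -0.019, 0.1838]
tool_rot: [-0.059, 0.998, 0.009, 0.005]
contact_force: [10.3, 43.4, -9.0]
width: 0.001
grasp_force: 21.5
```

>>> move_arm(linear=[[0.03, 0.1, 0], [0.05, 0.2, 0], [0.05, 0.3, 0], [0.05, 0.3, 0], [0.05, 0.3, 0.3], [0.05, 0.3, 0.6], [0.05, 0.3, 0.9], [0.05, 0.3, 0.9]], twist=[[0, 0, 0], [0, 0, 0], [0, 0, 0], [0, 0, 0], [0, 0, 0], [0, 0, 0], [0, 0, 0], [0, 0, 0]], hand=[0, 0, 0, 0, 0, 0, 0, 0])

```text
clock: 13.0
ee_pos: [0.5808, -0.004, 0.299]
tool_rot: [-0.05, 0.999, -0.0, 0.006]
contact_force: [1.0, 0.5, 1.7]
width: -0.005
grasp_force: 0.0
```

>>> move_arm(linear=[[0, 0.3, 0.2], [0, 0.6, 0.2], [0, 0.9, 0.2], [0, 1, 0.2], [0, 1, 0.2]], twist=[[0, 0, 0], [0, 0, 0], [0, 0, 0], [0, 0, 0], [0, 0, 0]], hand=[0, 0, 0, 0, 0])

```text
clock: 13.42
ee_pos: [0.5769, 0.1218, 0.3149]
tool_rot: [-0.054, 0.999, 0.0, -0.0]
contact_force: [0.3, -0.3, 0.3]
width: -0.002
grasp_force: 0.0
```

>>> move_arm(linear=[[0, 0.3, 0], [0, 0.6, 0], [0, 0.9, 0], [0, 1, 0], [0, 1, 0], [0, 1, 0]], twist=[[0, 0, 0], [0, 0, 0], [0, 0, 0], [0, 0, 0], [0, 0, 0], [0, 0, 0]], hand=[0, 0, 0, 0, 0, 0])

```text
clock: 13.92
ee_pos: [0.5778, 0.2363, 0.3149]
tool_rot: [-0.051, 0.999, -0.001, -0.0]
contact_force: [0.2, -0.6, -0.0]
width: 0.002
grasp_force: 0.0
```

```bash
python3 -c "
from h import *
d=grab('top','top5');d=grab('side','side5')
a=cv2.imread('pics/top5.png')[205:305,240:420];b=cv2.imread('pics/side5.png')[190:290,300:400]
cv2.imwrite('pics/z6.png',np.hstack([cv2.resize(a,(450,250),interpolation=cv2.INTER_CUBIC),cv2.resize(b,(250,250),interpolation=cv2.INTER_CUBIC)]))
"
```

```text
(no output)
```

View pics/z6.png

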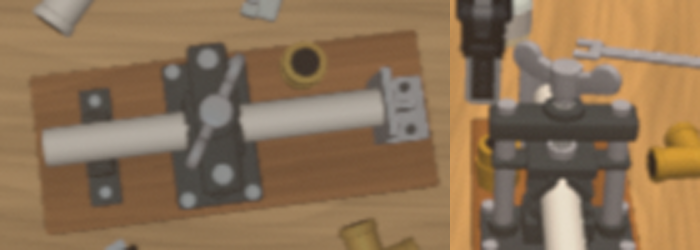

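The pipe end is against the stop at (383,108), the jaw is down on the pipe, and the hand is clear.

```bash
python3 -c "
from cell import job
print(job.hand_in())"
```

```text
the job is handed in; nothing more can be done
None
```

I pushed the pipe up against the stop, ran the wing screw clockwise until it would turn no further, moved the hand clear and handed the job in at about 14 s; no verdict came back.

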